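# Open the spice chute's gate and start its clamp screw

### The arm

A 6-joint arm with a two-finger parallel gripper is mounted at the origin on the work surface. World frame = base frame: x ahead of the robot, y to its left, z up, the work surface at z = 0. Lengths are in m, angles in degrees, forces in N, time in s.
With the tool pointing down it reaches from about 0.325 to 0.775 m from the base axis. Payload 5.5 kg.
Tool frame: the origin (TCP) lies at the centre of the arm's flange, where the gripper is bolted on; the fingertips stand 182 mm ahead of it and the grasp point (between the pads) lies 163 mm ahead of it; z points along the fingers, y is the direction in which the jaws open and shut (so a half turn about z gives the same grasp; the last joint's range is limited). The gripper opens to 88 mm and grips with 3 to 60 N. Pads are 20 mm wide; open, the fingers measure 115 mm over their backs; the gripper's body (75 mm by 178 mm) begins 61 mm behind the grasp point.
Start: joints at [-73.321, 5.22, 70.514, -0, 104.267, -3.249], TCP at [0.204, -0.564, 0.405] pointing down, gripper open.
Joint ranges: [-164.24, 164.24], [-49.07, 125.15], [9.68, 141.18], [-86.29, 266.29], [3.28, 154.24], [-151.56, 151.56]. Speed limits (degrees/s): [147.25, 147.25, 172.46, 180, 180, 180].

### API

Orientations are given as [roll, pitch, yaw] about the fixed x, y, z axes, in that order (R = Rz(yaw) Ry(pitch) Rx(roll)).
In Python, from station import r gives the robot as it stands. The module is installed in compiled form; this text tells all that it offers. Calls block until the motion is done:
- r.reach(position, orientation): joint-space move of the TCP to a pose.
- r.servo_line(position, rotation=None, speed=0.15): straight line of the TCP; rotation=None keeps the orientation; speed is the mean speed in m/s.
- r.move_joints(angles): joint-space move.
- r.let_go() and r.grab(squeeze=None): open the fingers fully, or close them until they stop; squeeze is the grip in N (None keeps the last).
- r.wait(seconds).
- r.inverse_kinematics(position, orientation): joint angles nearest the present ones, or None.
- r.sense(): the state.
- r.snapshot(name): name is "side" or "top"; returns a dict with "frame" (480x640x3 uint8, red, green, blue), "fx", "fy", "cx", "cy" (pixels), "dist_coeffs" ([k1, k2, p1, p2, k3] as OpenCV has them; the pictures are not rectified), "R" (3x3) and "t" (3): a world point X has camera coordinates R X + t. Camera axes: x right, y down, z forward; pixel columns grow to the right and rows downward; lengths in m; the calibration is good to about 2 mm. A picture is of the moment at which its call begins. There is no depth.
A pose or a line that the arm cannot do raises r.IKError and nothing moves.
- r.hand_in(): hands the job in, once; it reports no verdict.
The state is a dict: "clock": time; "joints": joint angles; "joint_vel": joint speeds; "joint_torque": joint torques, N m; "tcp_pos": TCP position; "orientation": TCP orientation; "contact_force": force on the tool from outside, world axes, zero at the start; "torque": the same for the moment, N m; "opening": finger opening in m.
Only numpy, scipy, OpenCV 4.12 (cv2) and the standard library are available. Lean on these libraries where they do the work, as an engineer would, in place of code of your own. Each camera call takes 0.05 s, during which the arm holds its last target.

### The job

Use the flat-bladed driver with the square wooden handle: put its blade through the pull eye of the gate on the sloping spice chute and drag the gate down the slope to its stop. Then set the driver square on the clamp screw, blade home in the slot and in line with the screw's axis, before turning it about a quarter turn clockwise, until the slot points straight up and down the slope. Hang the driver upright in its own stand again; keep the fingers off the chute, its gate and its screw, and leave the other things where they are.

Things in the scene. Friction and masses are not known exactly. Their poses are not given: they have to be found in the camera images.
- driver: Flat-bladed driver, 163 mm long, 200 g (may vary by a third), hanging upright in its stand. Origin: middle of the blade's lower edge; z runs up the shaft to the handle; the blade is 30 mm wide along y. Along z from the origin: blade 0 to 20 mm (4 mm thick along x over the first 6 mm, then 7 mm thick), round shaft 12 mm across from 20 to 80 mm, round collar 48 mm across from 80 to 88 mm, square wooden handle 30 x 30 mm, faces square to x and y, from 88 to 163 mm.
- holder: The driver's steel stand, fixed, 80 mm along x, 110 mm along y, 90 mm high; origin at the centre of its underside, z up. Its 8 mm thick top deck (upper face at 90 mm) has a central oblong hole 20 mm along x by 44 mm along y; the driver hangs in it by its collar, blade along the hole, driver origin 10 mm above the table. It may stand on the robot's left or right; the other stand, of the same shape, holds the nut driver.
- nut_driver: Bystander: nut driver with a round, bulbous dark wooden handle (46 mm across), round socket tip and the same collar, 153 mm long, hanging in the other stand; origin at the centre of its lower end. Leave it.
- chute: Fixed steel chute on legs with a hopper behind. Origin on the table straight below the screw. z up. Its floor rises by 30 degrees from horizontal towards its own +x (away from the robot), 220 mm wide along y, with side lips up to 25 mm above the floor; the screw's axis meets the floor 150 mm above the table. The floor reaches from 45 mm downslope to 130 mm upslope of the screw; the hopper box behind it, 201 mm high, spans x = 115 to 235 mm.
- gate (a joint): How far the aluminium gate plate has been drawn down the slope, in m: starts at 0 to 0.012, stop at 0.05 (fully open). Dry friction about 3 N; stays where it is left. The plate, 106 mm wide, is slotted round the screw and its top lies 10 mm above the chute floor.
- gate_eye (a point): Centre of the pull eye at the gate's lower end, overhanging the chute's lower edge: a round-bar ring lying parallel to the slope, 46 mm clear inside, bar 8 mm thick; below it is free space to the table, at least 85 mm. Axes: x up the slope, y across, z at right angles to the slope (30 degrees from vertical, leaning to the robot). About 80 mm downslope of the screw with the gate shut.
- screw (a joint): Angle of the steel clamp screw in rad, growing as it is turned clockwise seen from above: starts at 0 to 0.35; at 0 the slot lies straight across the slope, at 1.57 straight up and down it; end stop at 1.8. Turning resistance about 0.12 N m; it sinks 2.2 mm per rad.
- screw_slot (a point): Centre of the floor of the slot in the screw's head (point turns with the screw). z is the screw's axis, pointing out of the head, at right angles to the slope; y runs along the slot. The head is 42 mm across; the slot is 10 mm wide, 10 mm deep, open at both ends; its floor starts 32 mm above the chute floor.
- jar0: Bystander: closed glass spice jar, 44 mm across, 105 mm tall, standing loose; origin at the centre of its underside. Leave standing.
- jar1: Bystander: closed glass spice jar, 44 mm across, 105 mm tall, standing loose; origin at the centre of its underside. Leave standing.
- jar2: Bystander: closed glass spice jar, 44 mm across, 105 mm tall, standing loose; origin at the centre of its underside. Leave standing.
- label_roll: Bystander: paper roll lying flat, ring 90 mm across, 35 mm high; origin at the centre of its underside.
- bowl: Bystander: small steel bowl, 130 mm across, 50 mm high; origin at the centre of its underside.
- scraper: Bystander: scraper with flat blade, lying on the table; origin at its underside.
Not all that is in view belongs to the job. Leave any blue or purple look-alike of the driver alone.

How it is judged (in metres and radians):
On the way, in this order (a step that is already met when the one before it is completed fails the run):
1. the gate is dragged down to its stop with the driver's blade in the eye, the screw not yet turned (value of joint gate above 0.042 m and distance between driver and gate_eye below 0.08 m and value of joint screw below 0.45 rad), for 0.1 s.
2. the driver is seated in the slot, square on the screw's axis, before the first turn (value of joint gate above 0.042 m and distance between driver and screw_slot below 0.008 m and angle between the z axis of driver and the z axis of screw_slot, either way round below 0.1 rad and value of joint screw below 0.5 rad), for 0.2 s.
3. the screw is turned about a quarter turn with the driver still in the slot (value of joint gate above 0.042 m and value of joint screw above 1.3 rad and distance between driver and screw_slot below 0.012 m and angle between the z axis of driver and the z axis of screw_slot, either way round below 0.17 rad), for 0.1 s.
At the end, for the whole second after the job is handed in: The gate is at its stop (at least 42 of 50 mm), the screw's slot points up and down the slope (joint over 1.3 rad), and the driver hangs released, at rest and upright (within 0.12 rad) in its own stand, by its collar (origin within 15 mm of the stand's centre and 4 to 18 mm above its underside) (value of joint gate above 0.042 m and value of joint screw above 1.3 rad and horizontal distance between driver and holder below 0.015 m and z of driver in the frame of holder between 0.004 and 0.018 m and angle between driver's own z axis and vertical below 0.12 rad and linear speed of driver below 0.02 m/s and contact force between driver and the fingers below 0.1 N); the robot touches nothing.
It fails at once if the screw is turned with the driver out of square by more than 12 degrees (velocity of joint screw above 0.3 rad/s and angle between the z axis of driver and the z axis of screw_slot, either way round above 0.21 rad).
It fails at once if the fingers touch the chute, its gate or its screw (contact force between the fingers and chute above 1 N).
It fails at once if another loose thing is shifted by more than 30 mm or a jar is tipped (distance of any of jar0, jar1, jar2, label_roll, bowl, scraper, nut_driver from where it was at the start of the episode above 0.03 m or angle between any of jar0, jar1, jar2's own z axis and vertical above 0.4 rad).
It also fails if it takes over 58 s, if anything falls off the work surface, if the arm or the gripper's body presses on something with over 40 N, if the wrist force passes 120 N, or if a joint passes its speed limit or range.

## Working session

There is one attempt and no reset: what is moved stays moved. The work goes in short steps, each a Python script; the robot and the scene stay as the last script left them, time stands still between calls to the robot, and variables do not carry over. Pictures are saved under pics/ and viewed, and the job is handed in when it is done.

```bash
mkdir -p pics; ls; python3 - <<'E'
from station import r
import cv2,json,numpy as np
for n in ("side","top"):
    s=r.snapshot(n); cv2.imwrite(f"pics/{n}0.png",s["frame"][:,:,::-1])
    print(n,s["fx"],s["fy"],s["cx"],s["cy"],s["dist_coeffs"],np.round(s["R"],4).tolist(),np.round(s["t"],4).tolist(), (-np.array(s["R"]).T@s["t"]).round(3))
print(r.sense())
E
```

```text
pics
side 504.50892021200394 504.50892021200394 327.82275174457493 247.66479566541616 [-0.00102973  0.          0.          0.          0.        ] [[-0.9561, -0.2932, -0.0014], [-0.1867, 0.6125, -0.7681], [0.226, -0.7341, -0.6403]] [0.5227, 0.1885, 1.0775] [0.291 0.829 0.835]
top 538.8114000219753 538.8114000219753 325.47752143166963 240.25261009801548 [-0.10664865  0.          0.          0.          0.        ] [[0.0085, -0.9999, 0.0077], [-0.9831, -0.0097, -0.1829], [0.183, -0.006, -0.9831]] [0.0386, 0.5136, 1.3204] [0.263 0.051 1.392]
{'clock': 0.1, 'joints': array([-7.33206882e+01,  5.25881425e+00,  7.05743648e+01,  5.81043167e-06,
        1.04267636e+02, -3.25013146e+00]), 'joint_vel': array([-0.02726865, -0.03615435, -0.24632645,  0.03885619,  0.01545494,
        0.06254834]), 'joint_torque': array([ 3.33857643e-03, -4.47857380e+01, -4.07572496e+01,  7.00354949e-02,
        2.84070731e-02, -1.10981405e-04]), 'tcp_pos': array([ 0.20451611, -0.56412214,  0.40362554]), 'orientation': array([-1.79899347e+02, -5.72134213e-03,  1.99294396e+01]), 'contact_force': array([-0.2537068 , -0.45748635, -0.11697598]), 'torque': array([-0.03218641,  0.02187409,  0.02984119]), 'opening': 0.08763349455752183}
```

View pics/side0.png

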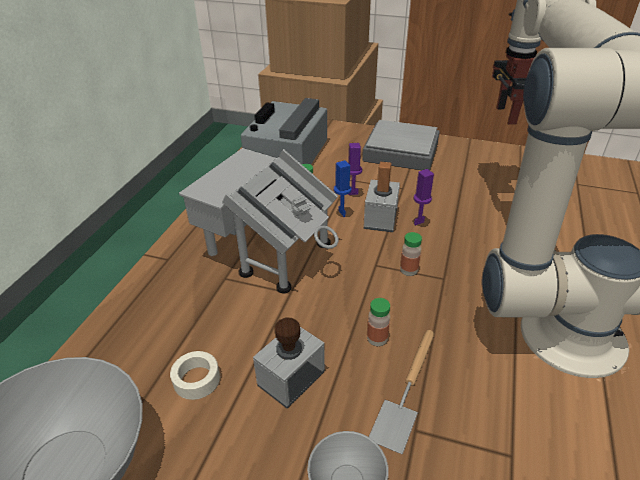

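View pics/top0.png

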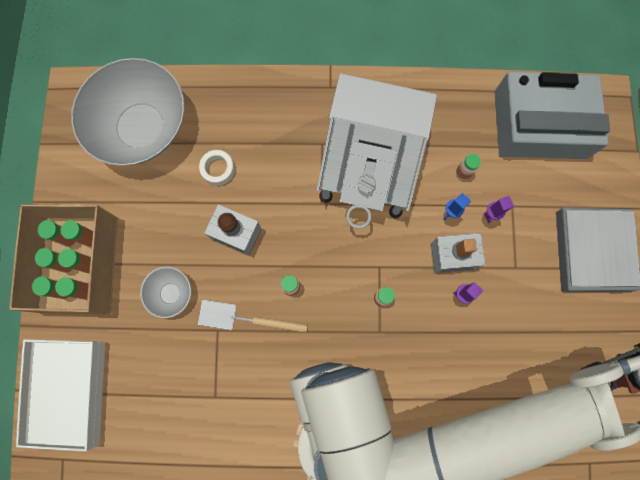

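The driver (square orange-brown handle) hangs in the right-hand stand, at about (467,245) in the top view and (384,175) in the side view. The nut driver is on the left at (229,224) in the top view. The chute is at (375,150) in the top view, with its eye at (359,216). I'll zoom in on these.

```bash
cat > h.py <<'E'
import numpy as np,cv2
from scipy.spatial.transform import Rotation as Ro
from station import r
def K(s): return np.array([[s["fx"],0,s["cx"]],[0,s["fy"],s["cy"]],[0,0,1.]])
def D(s): return np.array(s["dist_coeffs"],float)
def ray(s,px):
    u=cv2.undistortPoints(np.array(px,float).reshape(-1,1,2),K(s),D(s)).reshape(-1,2)
    R=np.array(s["R"]);t=np.array(s["t"])
    d=np.c_[u,np.ones(len(u))]@R
    return -R.T@t, d
def onz(s,px,z):
    c,d=ray(s,px); return c+d*((z-c[2])/d[:,2])[:,None]
def onplane(s,px,p0,n):
    c,d=ray(s,px); return c+d*(((np.array(p0)-c)@n)/(d@n))[:,None]
def tri(s1,p1,s2,p2):
    c1,d1=ray(s1,p1);c2,d2=ray(s2,p2);d1=d1[0]/np.linalg.norm(d1);d2=d2[0]/np.linalg.norm(d2)
    A=np.c_[d1,-d2];k=np.linalg.lstsq(A,c2-c1,rcond=None)[0]
    a=c1+k[0]*d1;b=c2+k[1]*d2
    return (a+b)/2,np.linalg.norm(a-b)
def proj(s,X):
    return cv2.projectPoints(np.array(X,float).reshape(-1,1,3),cv2.Rodrigues(np.array(s["R"]))[0],np.array(s["t"],float),K(s),D(s))[0].reshape(-1,2)
def crop(s,x0,y0,x1,y1,k,name):
    im=cv2.resize(s["frame"][y0:y1,x0:x1,::-1],None,fx=k,fy=k,interpolation=cv2.INTER_CUBIC); cv2.imwrite("pics/"+name+".png",im)
E
python3 - <<'E'
from h import *
import pickle
S={n:r.snapshot(n) for n in("side","top")}
pickle.dump(S,open("S0.pkl","wb"))
crop(S["top"],310,70,450,240,3.5*1,"t_chute"); crop(S["top"],420,180,520,320,4,"t_stand")
crop(S["side"],180,140,350,300,3.7,"s_chute"); crop(S["side"],330,130,450,290,3.7,"s_stand")
E
```

```text
(no output)
```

View pics/t_chute.png

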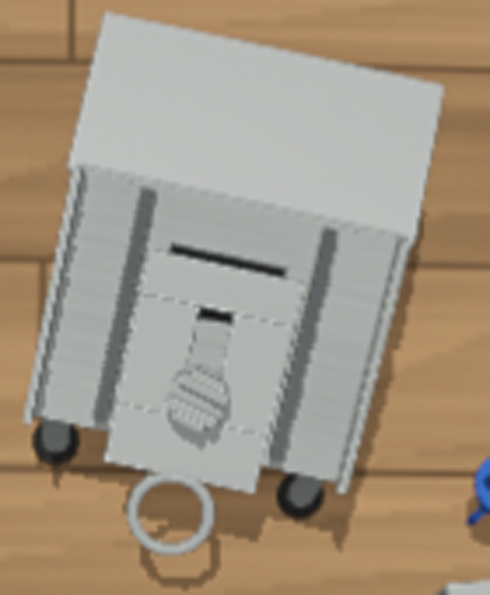

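View pics/t_stand.png

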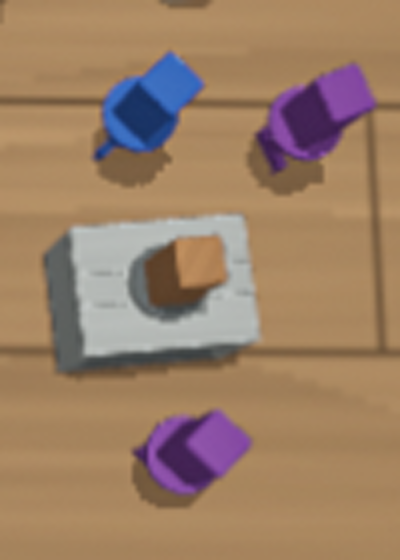

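View pics/s_chute.png

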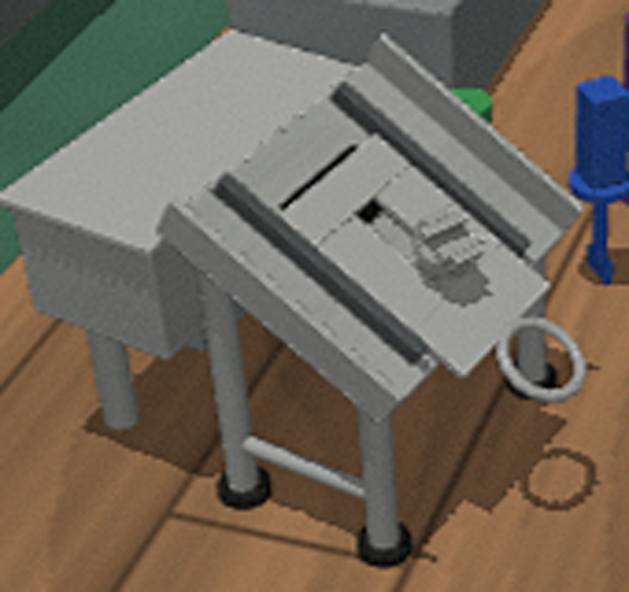

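View pics/s_stand.png

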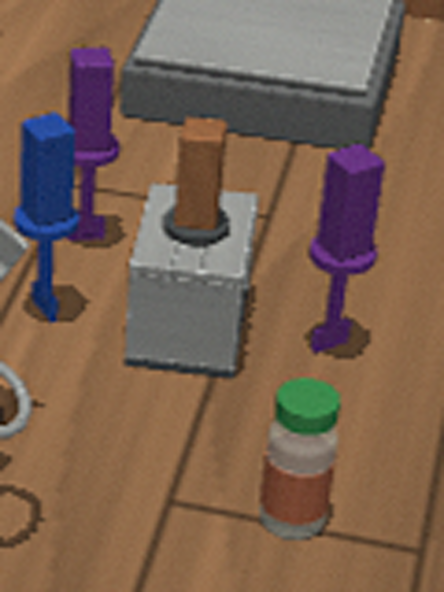

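The driver stands at (467,245) in the top view with its collar resting on the deck. The purple and blue look-alikes around it leave roughly 100 mm. The eye hangs free below the gate, and the slot lies nearly across the slope. Next I measure the handle's top face, the deck corners, the ring, and the chute edges.

```bash
cat > m1.py <<'E'
from h import *
import pickle
S=pickle.load(open("S0.pkl","rb"))
T=S["top"];Sd=S["side"]
hsv=cv2.cvtColor(T["frame"],cv2.COLOR_RGB2HSV)
# handle top: 
sub=T["frame"][230:265,440:490]
print("hsv along",[tuple(hsv[y,x]) for y,x in((245,470),(246,460),(243,468),(225,470))])
k=4
rgb=T["frame"].astype(int)
m=((rgb[:,:,0]-rgb[:,:,2]>70)).astype(np.uint8); m[:, :450]=0;m[:,485:]=0;m[:234]=0;m[262:]=0
dark=m.copy()
top=m*(rgb[:,:,0]>165).astype(np.uint8)
for nm,mm in(("all",m),("top",top)):
    c=max(cv2.findContours(mm,cv2.RETR_EXTERNAL,cv2.CHAIN_APPROX_NONE)[0],key=cv2.contourArea)
    print(nm,cv2.contourArea(c),cv2.minAreaRect(c))
    if nm=="top":
        P=onz(T,c.reshape(-1,2),0.173); rr=cv2.minAreaRect((P[:,:2]*1000).astype(np.float32)); print("handle top world mm",rr)
# deck
g=(abs(rgb[:,:,0]-rgb[:,:,2])<25)&(rgb[:,:,1]>135)
d=g.astype(np.uint8); d[:,:425]=0;d[:,495:]=0;d[:228]=0;d[275:]=0
d=cv2.morphologyEx(d,cv2.MORPH_CLOSE,np.ones((3,3)))
c=max(cv2.findContours(d,cv2.RETR_EXTERNAL,cv2.CHAIN_APPROX_NONE)[0],key=cv2.contourArea)
P=onz(T,c.reshape(-1,2),0.09); print("deck",cv2.minAreaRect((P[:,:2]*1000).astype(np.float32)),cv2.minAreaRect(c))
# tops of lookalikes
print("wood 'jar' etc")
E
python3 m1.py
```

```text
hsv along [(np.uint8(15), np.uint8(130), np.uint8(183)), (np.uint8(13), np.uint8(134), np.uint8(93)), (np.uint8(15), np.uint8(131), np.uint8(179)), (np.uint8(16), np.uint8(108), np.uint8(174))]
all 112.0 ((469.5, 245.0), (12.0, 11.0), 90.0)
top 100.5 ((469.43243408203125, 244.59461975097656), (10.850333213806152, 10.850333213806152), 80.53767395019531)
handle top world mm ((482.8937072753906, -290.0176696777344), (25.45106315612793, 25.693252563476562), 8.999364852905273)
deck ((482.42388916015625, -290.88165283203125), (80.34307098388672, 110.8089370727539), 5.1757378578186035) ((460.6413879394531, 250.6965789794922), (32.221649169921875, 45.010658264160156), 85.2363510131836)
wood 'jar' etc
```

```bash
python3 - <<'E'
from h import *
import pickle
S=pickle.load(open("S0.pkl","rb"))
crop(S["top"],325,140,415,235,6,"t_c2");crop(S["top"],430,225,495,280,9,"t_s2")
crop(S["side"],230,150,350,255,6,"s_c2")
crop(S["side"],355,150,410,240,6,"s_s2")
E
```

```text
(no output)
```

View pics/t_c2.png

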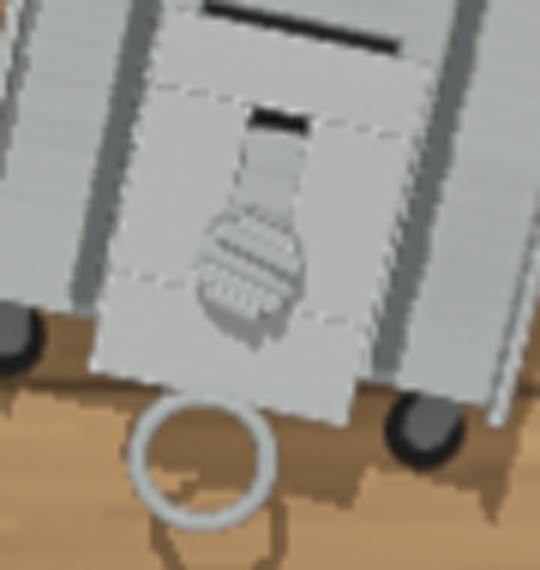

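View pics/t_s2.png

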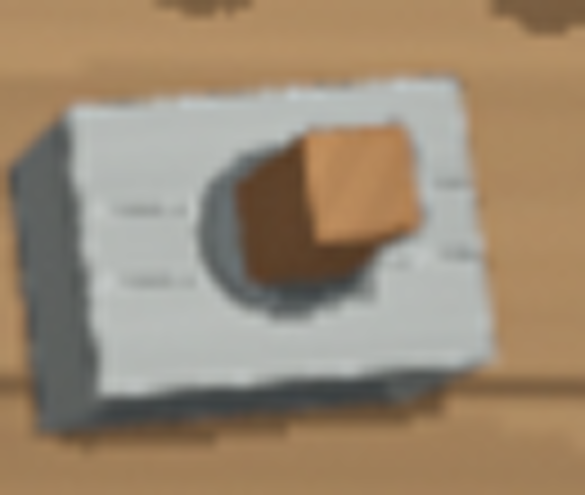

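View pics/s_c2.png

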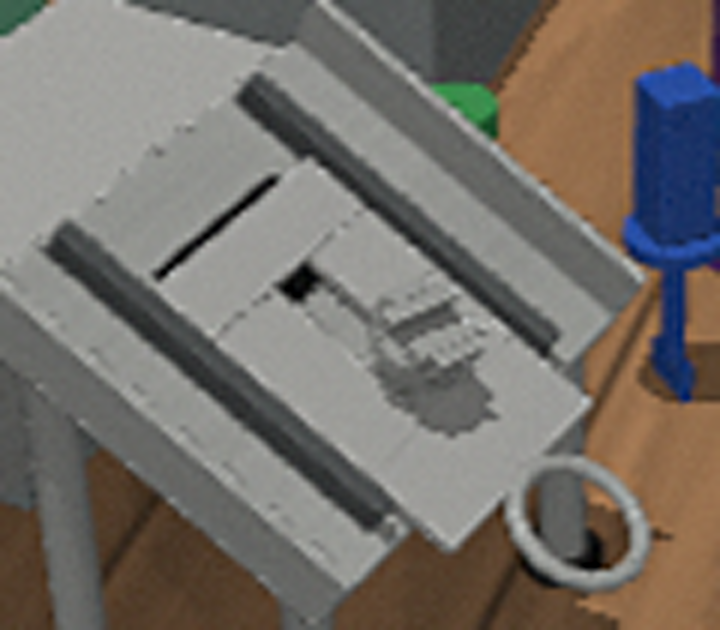

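View pics/s_s2.png

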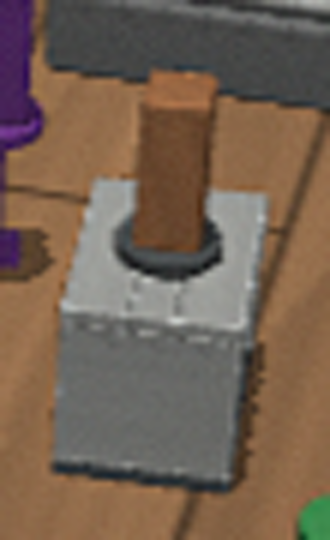

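The top-view deck fit (80.3 x 110.8 mm) matches the stated size. It puts the stand at (0.482,-0.291) with yaw of about 5°, and the handle centre agrees to within 1 mm. Now the chute: ring, screw head, hopper top and plate edges.

```bash
cat > m2.py <<'E'
from h import *
import pickle
S=pickle.load(open("S0.pkl","rb"));T=S["top"];Sd=S["side"]
def tc(p): return np.array(p,float)/3.5+[310,70]-0.5+0.5/3.5
def t2(p): return np.array(p,float)/6+[325,140]-0.5+.5/6
def s2(p): return np.array(p,float)/6+[230,150]-0.5+.5/6
H=onz(T,tc([(105,12),(443,87),(410,240),(75,165)]),0.201)
print("hopper",H.round(4).tolist())
for a,b in((0,1),(1,2),(2,3),(3,0)):
    v=H[b]-H[a];print(np.linalg.norm(v).round(4),np.degrees(np.arctan2(v[1],v[0])).round(2))
ring,e=tri(T,t2([(203,460)]),Sd,s2([(578,524)])); print("ring",ring,e)
sc,e=tri(T,t2([(252,262)]),Sd,s2([(433,325)])); print("screwtop",sc,e)
# plate lower corners
a,e1=tri(T,t2([(92,371)]),Sd,s2([(588,402)])); 
b,e2=tri(T,t2([(345,423)]),Sd,s2([(450,548)]));print("swap?",a,e1,b,e2)
a,e1=tri(T,t2([(92,371)]),Sd,s2([(450,548)])); 
b,e2=tri(T,t2([(345,423)]),Sd,s2([(588,402)]));print("plate corners",a,e1,b,e2,np.linalg.norm(a-b),np.degrees(np.arctan2(*(b-a)[[1,0]])))
for z in(.1,.125):print(onz(T,t2([(92,371),(345,423)]),z))
E
python3 m2.py
```

```text
hopper [[0.8953, 0.0135, 0.201], [0.8435, -0.2189, 0.201], [0.7311, -0.1921, 0.201], [0.7814, 0.0335, 0.201]]
0.2381 -102.57
0.1155 166.57
0.2311 77.43
0.1156 -9.96
ring [ 0.56188819 -0.03613897  0.11194463] 0.0007681800401380447
screwtop [ 0.6240081  -0.05079157  0.18235535] 0.0006967195067815319
swap? [0.55800531 0.01089588 0.209289  ] 0.028821534959576282 [ 0.61817754 -0.10049666  0.03069233] 0.04057794931518721
plate corners [0.59603094 0.00981464 0.1272254 ] 0.0033432834491208528 [ 0.57467765 -0.09239621  0.12739573] 0.0016676818337044825 0.10441766926185189 -101.80017718821418
[[ 0.60145489  0.00868391  0.1       ]
 [ 0.58056108 -0.09559901  0.1       ]]
[[ 0.59490438  0.00951138  0.125     ]
 [ 0.57441495 -0.09275325  0.125     ]]
```

The ring triangulates to (0.562,-0.036,0.112) with a 0.8 mm ray gap. Plate width is 104 mm against 106 mm stated, and yaw is about -12.5°. The screw-head point came out 4 mm low, so I'll look closer with more contrast.

```bash
python3 - <<'E'
from h import *
import pickle
S=pickle.load(open("S0.pkl","rb"))
def cc(s,x0,y0,x1,y1,k,lo,hi,name):
    f=s["frame"][y0:y1,x0:x1,::-1].astype(float); f=np.clip((f-lo)/(hi-lo),0,1)*255
    cv2.imwrite("pics/"+name+".png",cv2.resize(f.astype(np.uint8),None,fx=k,fy=k,interpolation=cv2.INTER_NEAREST))
cc(S["top"],350,165,385,205,14,90,205,"t_c3")
cc(S["side"],280,190,325,230,14,70,205,"s_c3")
E
```

```text
(no output)
```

View pics/t_c3.png

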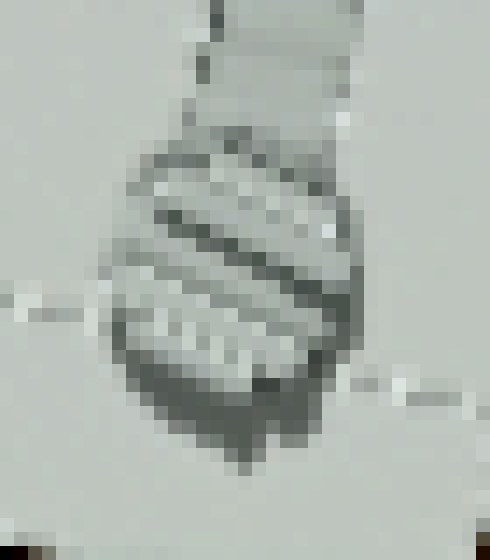

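View pics/s_c3.png

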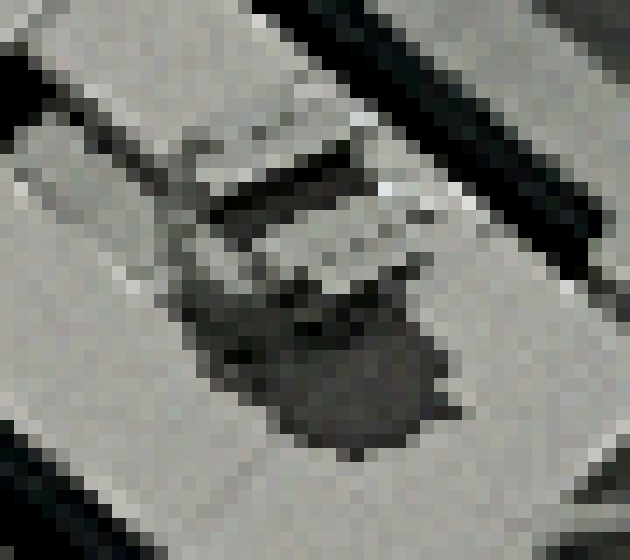

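```bash
cat >> m2.py <<'E'
print('----')
pt=[(366.5,183.6)];ps=[(300.4,203.8)]
sc,e=tri(T,pt,Sd,ps);print("screw top",sc,e)
yaw=np.radians(-12.4);u=np.array([np.cos(yaw),np.sin(yaw),0]);v=np.array([-u[1],u[0],0]);z=np.array([0,0,1.])
n=-.5*u+.8660254*z; up=.8660254*u+.5*z
P=onz(T,pt,0.15+.042*.866);print("top ray",P)
P2=onz(Sd,ps,0.15+.042*.866);print("side ray",P2)
O=P[0]-.042*n; print("chute floor pt",O)
print("ring in slope frame",[(ring-O)@a for a in(up,v,n)])
print("plate corners",[[((q-O)@c).round(4) for c in(up,v,n)] for q in (a,b)])
# angle of slot: project dark line points onto head plane
q=onplane(T,[(349.5+160/14,164.5+217/14),(349.5+350/14,164.5+300/14)],P[0],n)
w=q[1]-q[0]; print("slot ang",np.degrees(np.arctan2(w@up,w@v)), "w",w)
q=onplane(Sd,[(279.5+215/14,189.5+215/14),(279.5+350/14,189.5+155/14)],P[0],n)
w=q[1]-q[0]; print("slot ang side",np.degrees(np.arctan2(w@up,w@v)))
q=onplane(Sd,[(279.5+245/14,189.5+245/14),(279.5+375/14,189.5+190/14)],P[0],n)
w=q[1]-q[0]; print("slot ang side",np.degrees(np.arctan2(w@up,w@v)))
E
python3 m2.py|sed -n '/----/,$p'
```

```text
----
screw top [ 0.62527222 -0.05040367  0.18157154] 0.0029599129827731145
top ray [[ 0.62231736 -0.0502048   0.186372  ]]
side ray [[ 0.62441872 -0.0442429   0.186372  ]]
chute floor pt [ 0.64282748 -0.05471424  0.14999893]
ring in slope frame [np.float64(-0.09094183655570728), np.float64(0.0007614225895027306), np.float64(0.008563973638155592)]
plate corners [[np.float64(-0.063), np.float64(0.053), np.float64(0.0101)], [np.float64(-0.0619), np.float64(-0.0514), np.float64(0.0097)]]
slot ang -168.7861572450542 w [-0.01294006 -0.03179998 -0.00335419]
slot ang side -165.10512419401334
slot ang side -164.02593712783835
```

The chute frame is self-consistent: the plate corners lie 10 mm above the floor, symmetric within 1 mm, and the ring is on the centreline. The ring is 91 mm downslope, so the gate is at about 11 mm, and the slot is at about 0.2–0.27 rad. Next I check the arm poses by inverse kinematics.

```bash
cat > plan.py <<'E'
from h import *
yaw=np.radians(-12.4);u=np.array([np.cos(yaw),np.sin(yaw),0]);v=np.array([-u[1],u[0],0]);zz=np.array([0,0,1.])
n=-.5*u+.8660254*zz; up=.8660254*u+.5*zz
O=np.array([.64283,-.05471,.150])+.0008*v
L=.288
ST=np.array([.4825,-.2905,0]); SY=np.radians(5.5)
def eul(R): return Ro.from_matrix(R).as_euler('xyz',degrees=True)
def pose(org,zd,xd,s):
    """TCP pose for driver origin org, driver z zd, thickness dir xd"""
    y=s*xd; z=-zd; x=np.cross(y,z); return org+L*zd, eul(np.c_[x,y,z])
def stand(h,s): return pose(ST+[0,0,h],zz,np.array([np.cos(SY),np.sin(SY),0]),s)
def chute(a,vv,c,al,s):
    "driver origin at slope coords, blade rotated al (rad) clockwise from across"
    t=up*np.cos(al)-v*np.sin(al)
    return pose(O+a*up+vv*v+c*n,n,t,s)
E
python3 - <<'E'
from plan import *
import pickle
S=pickle.load(open("S0.pkl","rb"));T=S["top"];Sd=S["side"]
for a,b in(((463,200.5),(342.7,164.3)),((475,290.5),(426,172.4)),((506,202),(355,145.7))): print(tri(T,[a],Sd,[b]))
rd=np.radians
for s in(1,-1):
    print("s",s)
    for nm,p in dict(st=stand(.01,s),sth=stand(.23,s),eye_up=chute(-.091,0,.07,0,s),eye=chute(-.091,0,-.03,0,s),drag=chute(-.146,0,-.03,0,s),scr_up=chute(0,0,.1,.22,s),scr0=chute(0,0,.032,.22,s),scr1=chute(0,0,.029,1.0,s),scr2=chute(0,0,.029,1.7,s)).items():
        q=r.inverse_kinematics(*p); print(nm,p[0].round(3),p[1].round(1),None if q is None else np.round(q,1))
E
```

```text
(array([ 0.59233398, -0.28291353,  0.15900299]), np.float64(0.0006782926960798059))
(array([ 0.37786975, -0.30236065,  0.16118453]), np.float64(0.000982563166822767))
(array([ 0.58820993, -0.38736953,  0.1602605 ]), np.float64(0.0026249165943167513))
s 1
st [ 0.482 -0.29   0.298] [180.    0.   95.5] [-34.5  -0.2  86.8   0.   93.3 -40. ]
sth [ 0.482 -0.29   0.518] [180.    0.   95.5] [-34.5   2.6  61.5   0.  115.8 -40. ]
eye_up [0.391 0.001 0.415] [150.    0.   77.6] [ -2.7 -41.2 108.9  -4.9  82.6   9. ]
eye [ 0.44  -0.009  0.328] [150.    0.   77.6] [ -4.1 -34.3 113.7  -4.4  71.    8.7]
drag [0.394 0.001 0.3  ] [150.    0.   77.6] [ -2.8 -43.4 121.8  -5.   72.    9.9]
scr_up [ 0.454 -0.012  0.486] [150.6  -6.3  66.6] [ -4.4 -28.4  93.7  -4.   85.   19.9]
scr0 [ 0.487 -0.02   0.427] [150.6  -6.3  66.6] [ -5.  -25.1  97.4  -3.8  77.9  19.8]
scr1 [ 0.488 -0.02   0.425] [162.7 -24.9  24.2] [ -5.1 -24.9  97.5  -3.7  77.6  64.5]
scr2 [ 0.488 -0.02   0.425] [-175.7  -29.7  -20.9] [ -5.1 -24.9  97.5  -3.7  77.6 104.6]
s -1
st [ 0.482 -0.29   0.298] [180.    0.  -84.5] [-34.5  -0.2  86.8  -0.   93.3 140. ]
sth [ 0.482 -0.29   0.518] [180.    0.  -84.5] [-34.5   2.6  61.5  -0.  115.8 140. ]
eye_up [0.391 0.001 0.415] [-150.     0.  -102.4] None
eye [ 0.44  -0.009  0.328] [-150.     0.  -102.4] None
drag [0.394 0.001 0.3  ] [-150.     0.  -102.4] None
scr_up [ 0.454 -0.012  0.486] [-150.6    6.3 -113.4] None
scr0 [ 0.487 -0.02   0.427] [-150.6    6.3 -113.4] None
scr1 [ 0.488 -0.02   0.425] [-162.7   24.9 -155.8] [  -5.1  -24.9   97.5   -3.7   77.6 -115.5]
scr2 [ 0.488 -0.02   0.425] [175.7  29.7 159.1] [ -5.1 -24.9  97.5  -3.7  77.6 -75.4]
```

With s=1 every pose is within range, and the look-alike tops are only 0.16 m high. Grasping now.

```bash
python3 - <<'E'
from plan import *
r.reach(*stand(.10,1)); 
s=r.snapshot("top");crop(s,400,170,530,320,4,"t_pre");s=r.snapshot("side");crop(s,320,60,450,250,3,"s_pre")
print(r.sense()["clock"],r.sense()["tcp_pos"],stand(.10,1)[0])
E
```

```text
1.75 [ 0.48196962 -0.29155923  0.38801281] [ 0.4825 -0.2905  0.388 ]
```

View pics/t_pre.png

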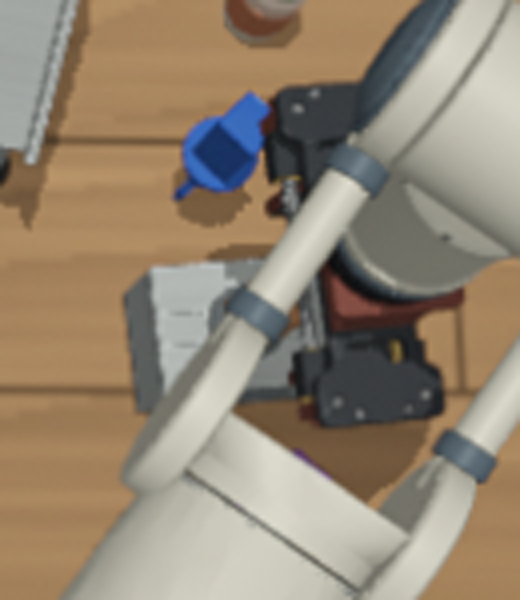

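View pics/s_pre.png

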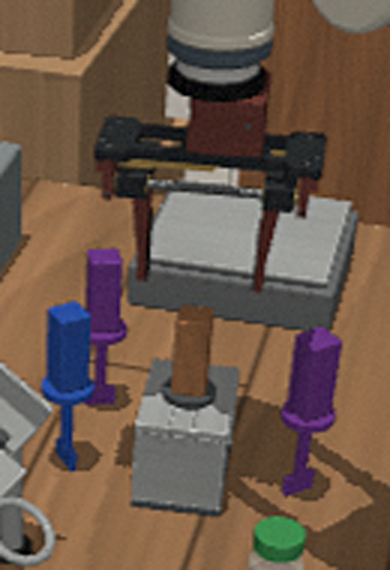

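The open fingers straddle the handle evenly in the side view (handle at about (193,340), tips at (143,275) and (260,285)). The gripper body stays clear above the look-alikes, so I descend.

```bash
python3 - <<'E'
from plan import *
r.servo_line(stand(.01,1)[0]); r.wait(.2);a=r.sense()
print(a["tcp_pos"],a["orientation"],a["contact_force"])
r.grab(50);r.wait(.2);a=r.sense();print(a["clock"],a["opening"],a["contact_force"],a["tcp_pos"])
r.servo_line(stand(.23,1)[0],speed=.2);r.wait(.2);a=r.sense();print(a["clock"],a["opening"],a["contact_force"],a["torque"])
s=r.snapshot("side");crop(s,320,20,450,250,2.6,"s_lift")
E
```

```text
[ 0.48271427 -0.2906598   0.29954612] [1.79889542e+02 9.02683554e-02 9.54965723e+01] [-0.08954884  0.4393195   0.82160641]
3.825 0.030008729730319088 [ 0.69864563  0.07330041 -0.06265693] [ 0.4825594  -0.29047935  0.29798406]
5.275 0.02983023097043243 [-0.74457736  0.563136   -2.50173452] [-0.01332879 -0.07357485 -0.03835661]
```

View pics/s_lift.png

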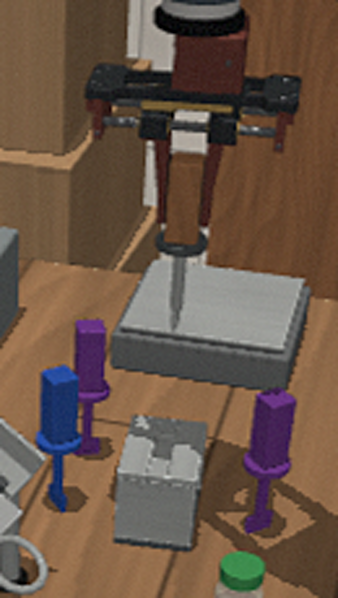

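The driver is lifted, upright, with 30 mm opening (the handle width) and about 2.5 N. Next is the eye: approach above it and check.

```bash
python3 - <<'E'
from plan import *
r.reach(*chute(-.091,0,.06,0,1));r.wait(.3);a=r.sense();print(a["clock"],a["tcp_pos"]-chute(-.091,0,.06,0,1)[0],a["orientation"],chute(-.091,0,.06,0,1)[1])
for k in("side","top"):
    s=r.snapshot(k);print(k,proj(s,[O-.091*up+.06*n,O-.091*up+.0086*n,O-.091*up+.14*n]).round(1).tolist())
    if k=="side":crop(s,230,90,370,280,3.1,"s_eye")
    else: crop(s,300,140,430,300,3.6,"t_eye")
E
```

```text
6.7333 [ 0.00042367 -0.0005661   0.00028185] [1.50020939e+02 1.07758328e-02 7.75321946e+01] [1.50000000e+02 1.27222187e-14 7.76000000e+01]
side [[336.1, 224.9], [326.1, 237.0], [353.1, 204.3]]
top [[357.3, 222.2], [358.4, 216.1], [355.6, 232.7]]
```

View pics/s_eye.png

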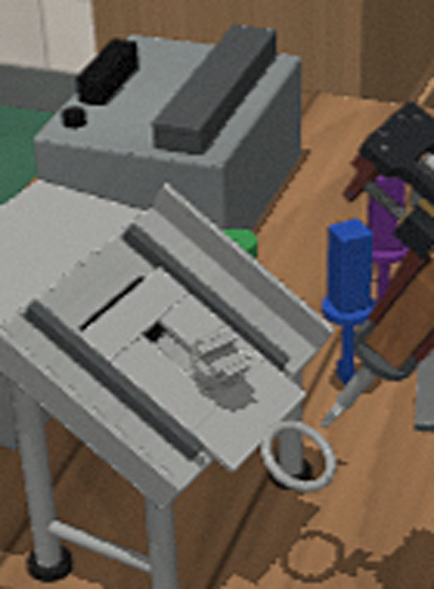

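View pics/t_eye.png

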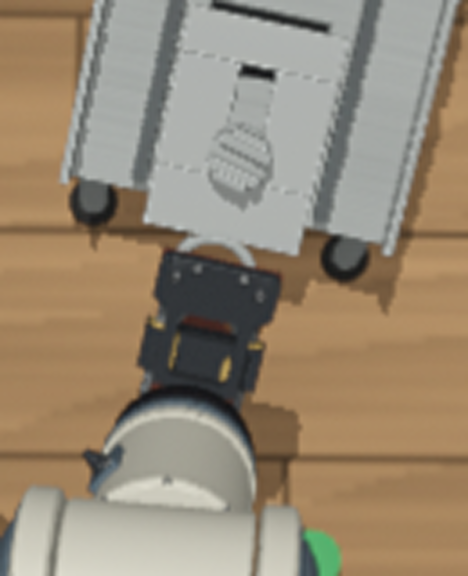

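The tip shows at (329,420) in the side crop, exactly where predicted, and the ring centre is at (298,456) as computed. Inserting.

```bash
python3 - <<'E'
from plan import *
for c in(.02,0,-.03):
    r.servo_line(chute(-.091,0,c,0,1)[0],speed=.1);a=r.sense();print(c,a["contact_force"].round(2),a["clock"])
r.wait(.2);print(r.sense()["contact_force"].round(2))
for k in("side","top"):
    s=r.snapshot(k)
    if k=="side":crop(s,230,90,370,280,3.1,"s_eye2")
E
```

```text
0.02 [-0.27 -0.59 -2.46] 7.3833
0 [ 0.04 -0.67 -2.49] 7.7333
-0.03 [ 0.68  0.04 -1.56] 8.1833
[-0.19 -0.49 -2.3 ]
```

View pics/s_eye2.png

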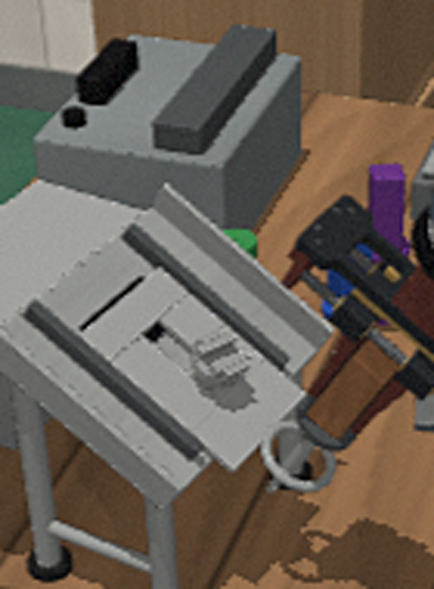

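The shaft passes through the ring (tip visible beneath at about (280,482)), with no contact force. Dragging in steps and watching the force.

```bash
python3 - <<'E'
from plan import *
for a_ in(-.105,-.12,-.135,-.142,-.146):
    r.servo_line(chute(a_,0,-.03,0,1)[0],speed=.06);r.wait(.1);a=r.sense();print(a_,(a["contact_force"]@up).round(2),a["contact_force"].round(2),a["clock"])
s=r.snapshot("side");crop(s,230,90,370,280,3.1,"s_eye3")
s=r.snapshot("top");crop(s,300,140,430,300,3.6,"t_eye3")
E
```

```text
-0.105 -1.39 [-0.19 -0.13 -2.52] 8.9667
-0.12 -0.48 [ 0.67  0.28 -2.  ] 9.4667
-0.135 -1.49 [-0.26  0.9  -2.21] 9.9667
-0.142 -0.93 [ 0.01 -0.09 -1.9 ] 10.3333
-0.146 -0.56 [ 0.33 -0.6  -1.9 ] 10.6833
```

View pics/s_eye3.png

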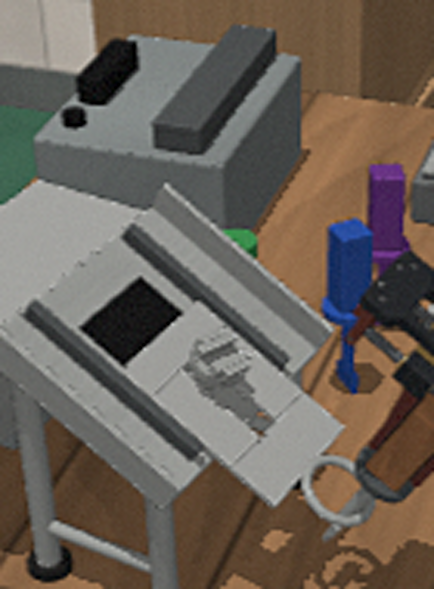

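View pics/t_eye3.png

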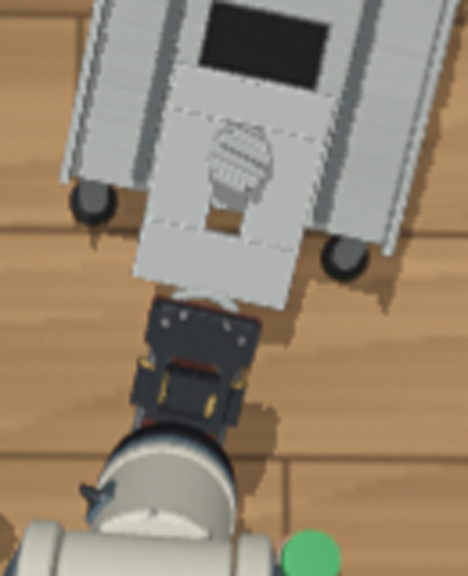

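The gate has moved and the opening is exposed. I measure its travel from the plate's lower corners, then continue to the stop by force.

```bash
python3 - <<'E'
from plan import *
import pickle
T=pickle.load(open("S0.pkl","rb"))["top"]
g=lambda p:np.array(p)/3.6+[300,140]-.5
q=onplane(T,g([(145,222),(302,255),(133,275),(287,308)]),O+.01*n,n)
print([((x-O)@up).round(4) for x in q])
for a_ in(-.148,-.150,-.152,-.154):
    r.servo_line(chute(a_,0,-.03,0,1)[0],speed=.04);r.wait(.15);a=r.sense();f=a["contact_force"]@up;print(a_,f.round(2),a["contact_force"].round(2),a["torque"].round(2),a["clock"])
    if f>8:break
s=r.snapshot("side");crop(s,230,90,370,280,3.1,"s_eye4")
s=r.snapshot("top");crop(s,300,140,430,300,3.6,"t_eye4")
E
```

```text
[np.float64(-0.0641), np.float64(-0.0626), np.float64(-0.1023), np.float64(-0.1011)]
-0.148 2.3 [ 3.18 -0.34 -0.91] [-0.05 -0.35  0.  ] 11.1833
-0.15 6.28 [ 8.67 -1.29 -2.59] [-0.25 -1.49  0.12] 11.5833
-0.152 10.44 [12.78 -2.27 -1.58] [-0.34 -2.39  0.17] 11.9833
```

View pics/t_eye4.png

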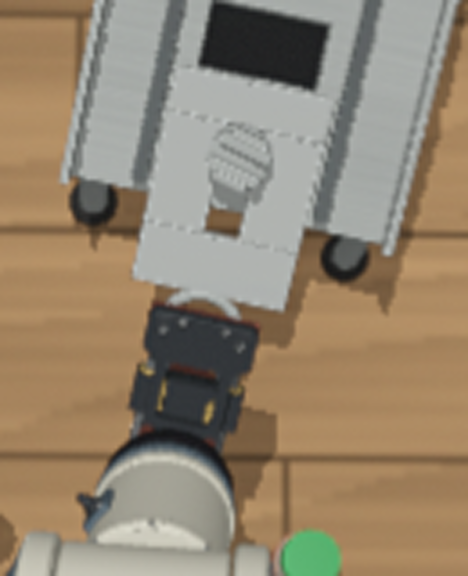

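Travel was about 38.5 mm on top of the initial 11 mm or so, and the force rose to 10 N with no further motion, so the gate is at its stop. I centre in the ring, withdraw, and go above the screw.

```bash
python3 - <<'E'
from plan import *
r.servo_line(chute(-.134,0,-.03,0,1)[0],speed=.1);print(r.sense()["contact_force"].round(2))
r.servo_line(chute(-.134,0,.075,0,1)[0],speed=.15);print(r.sense()["contact_force"].round(2))
p=chute(0,0,.075,.225,1);r.reach(*p);r.wait(.3);a=r.sense();print(a["clock"],a["tcp_pos"]-p[0],a["orientation"]-p[1],a["contact_force"])
import pickle;S={}
for k in("side","top"):
    s=S[k]=r.snapshot(k);print(k,proj(s,[O+.075*n,O+.042*n,O+.1*n]).round(1).tolist())
    if k=="side":crop(s,260,140,360,260,5,"s_scr")
    else: crop(s,300,140,430,300,3.6,"t_scr")
pickle.dump(S,open("S1.pkl","wb"))
E
```

```text
[ 0.09  0.42 -1.13]
[-0.42  0.09 -2.16]
14.1667 [-7.35030558e-04  2.69404152e-04 -4.82959568e-05] [-0.02285039 -0.0031902   0.03520438] [-0.17380602 -0.45033989 -1.60555385]
side [[307.9, 194.1], [302.0, 202.7], [312.6, 187.3]]
top [[365.7, 186.7], [366.2, 183.5], [365.3, 189.3]]
```

View pics/s_scr.png

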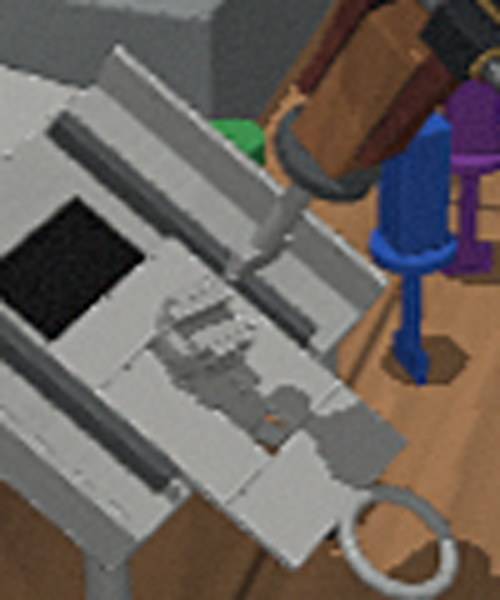

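View pics/t_scr.png

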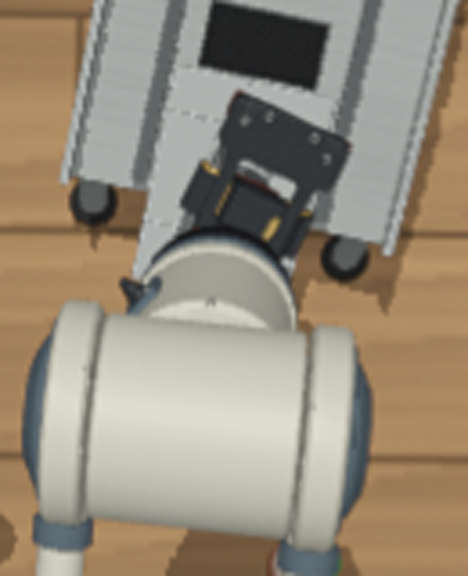

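```bash
python3 - <<'E'
from plan import *
import pickle
s=pickle.load(open("S1.pkl","rb"))["side"]
x0,y0,x1,y1,k=282,172,328,214,14
f=s["frame"][y0:y1,x0:x1,::-1].astype(float);f=np.clip((f-60)/145,0,1)*255
im=cv2.resize(f.astype(np.uint8),None,fx=k,fy=k,interpolation=cv2.INTER_NEAREST)
d=lambda al:v*np.cos(al)+up*np.sin(al)
tt=lambda al:up*np.cos(al)-v*np.sin(al)
def pl(P,c):
    p=(proj(s,P)-[x0,y0]+.5)*k
    cv2.polylines(im,[np.round(p).astype(int).reshape(-1,1,2)],False,c,1)
al=.225
b=O+.075*n
pl([b+.015*d(al)+.002*tt(al),b-.015*d(al)+.002*tt(al),b-.015*d(al)-.002*tt(al),b+.015*d(al)-.002*tt(al),b+.015*d(al)+.002*tt(al)],(0,0,255))
h=O+.042*n
pl([h+.021*(np.cos(a)*u*0+np.cos(a)*up+np.sin(a)*v) for a in np.linspace(0,6.3,40)],(0,255,0))
for e in(.005,-.005): pl([h+e*tt(al)+.0204*d(al),h+e*tt(al)-.0204*d(al)],(255,128,0))
cv2.imwrite("pics/s_ov.png",im)
cv2.imwrite("pics/s_raw.png",cv2.resize(f.astype(np.uint8),None,fx=k,fy=k,interpolation=cv2.INTER_NEAREST))
E
```

```text
(no output)
```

View pics/s_ov.png

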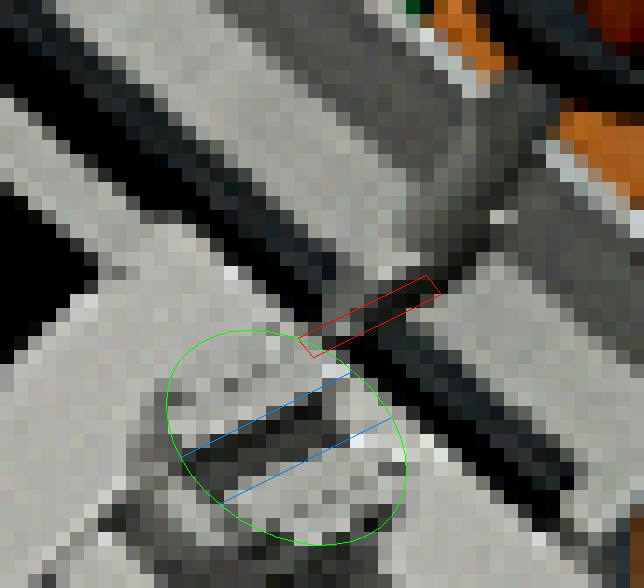

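View pics/s_raw.png

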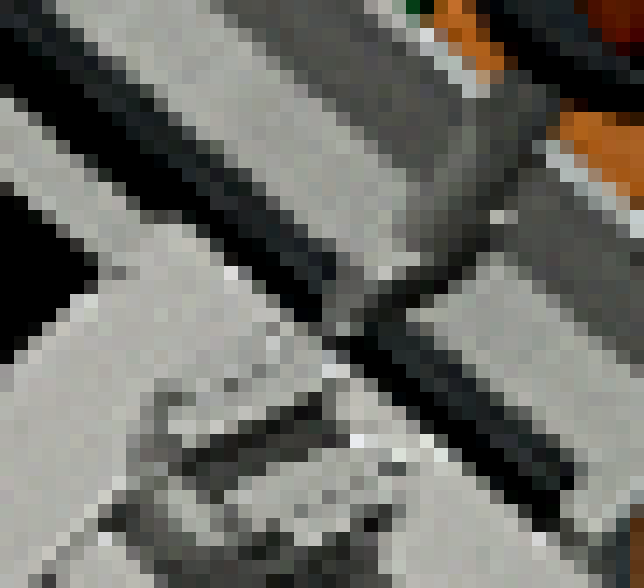

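The projected slot model lies right on the observed slot (band from (185,460) to (350,400)), and the blade edge sits in its predicted outline near (370,315). I go down to just above the head and check once more.

```bash
cat > ov.py <<'E'
from plan import *
def ov(name,c,al,a=0,vv=0,sink=0,x0=275,y0=160,x1=331,y1=214,k=11,draw=True,sal=None):
    s=r.snapshot("side")
    f=s["frame"][y0:y1,x0:x1,::-1].astype(float);f=np.clip((f-50)/155,0,1)*255
    im0=cv2.resize(f.astype(np.uint8),None,fx=k,fy=k,interpolation=cv2.INTER_NEAREST);im=im0.copy()
    d=lambda al:v*np.cos(al)+up*np.sin(al)
    tt=lambda al:up*np.cos(al)-v*np.sin(al)
    def pl(P,col): cv2.polylines(im,[np.round((proj(s,P)-[x0,y0]+.5)*k).astype(int).reshape(-1,1,2)],False,col,1)
    for cc,th in((c,.002),(c+.02,.0035)):
        b=O+cc*n+a*up+vv*v
        pl([b+i*.015*d(al)+j*th*tt(al) for i,j in((1,1),(-1,1),(-1,-1),(1,-1),(1,1))],(0,0,255))
    h=O+(.042-sink)*n; sal=al if sal is None else sal
    pl([h+.021*(np.cos(q)*up+np.sin(q)*v) for q in np.linspace(0,6.3,40)],(0,255,0))
    for e in(.005,-.005): pl([h+e*tt(sal)+.0204*d(sal),h+e*tt(sal)-.0204*d(sal)],(255,128,0))
    cv2.imwrite(f"pics/{name}.png",im);cv2.imwrite(f"pics/{name}_raw.png",im0)
E
python3 - <<'E'
from ov import *
p=chute(0,0,.05,.225,1);r.servo_line(p[0],speed=.08);r.wait(.2);a=r.sense();print(a["clock"],a["tcp_pos"]-p[0],a["contact_force"])
ov("s_ov2",.05,.225)
E
```

```text
14.925 [-3.73212098e-05  1.50261393e-05  5.50358305e-04] [-0.27682285 -0.086388   -1.74476544]
```

View pics/s_ov2.png

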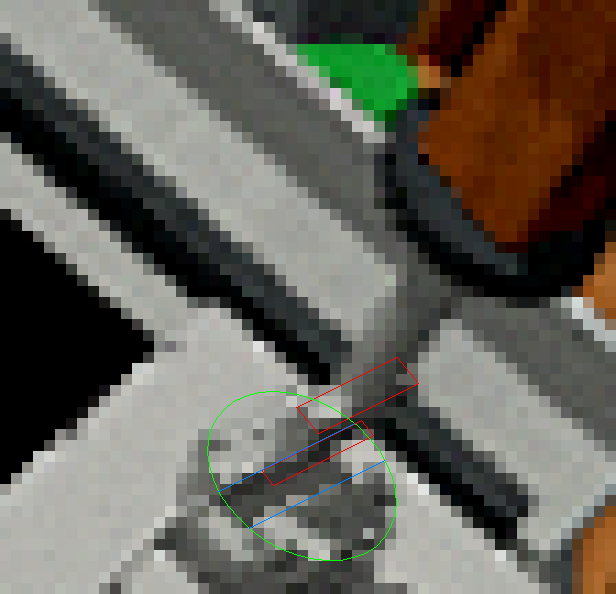

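View pics/s_ov2_raw.png

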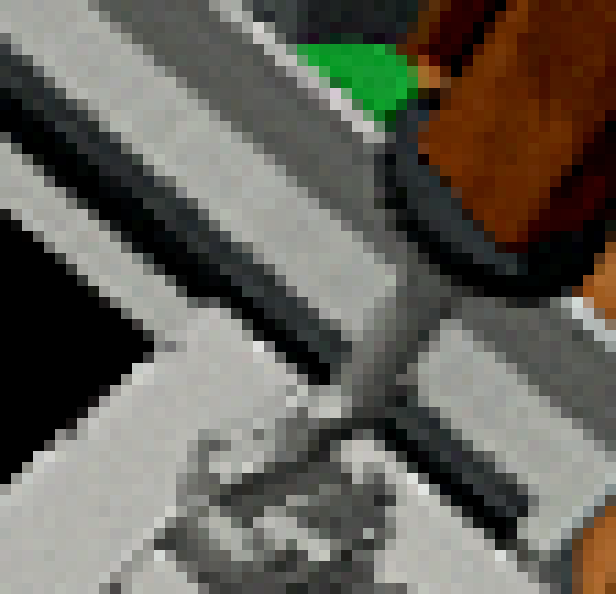

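The blade's lower edge matches its predicted place over the slot within about a pixel. Inserting in small steps while monitoring the axial force.

```bash
python3 - <<'E'
from ov import *
for c in(.045,.042,.040,.038,.0365,.035,.034,.033):
    p=chute(0,0,c,.225,1);r.servo_line(p[0],speed=.04);r.wait(.08);a=r.sense();f=a["contact_force"]
    print(c,"n %.2f up %.2f v %.2f"%(f@n,f@up,f@v),"tau",(a["torque"]@n).round(3),a["clock"])
    if f@n>7: print("blocked");break
ov("s_ov3",c,.225)
E
```

```text
0.045 n -1.27 up -1.07 v 0.64 tau 0.014 15.3333
0.042 n -0.42 up -0.81 v 0.64 tau 0.012 15.6667
0.04 n -1.54 up -0.78 v -0.35 tau 0.018 16.0
0.038 n -2.65 up -0.60 v 0.26 tau 0.003 16.3333
0.0365 n -1.21 up -1.58 v 0.07 tau -0.038 16.6667
0.035 n -2.19 up -0.78 v 0.04 tau 0.009 17.0
0.034 n -1.48 up -0.87 v 0.40 tau 0.025 17.3333
0.033 n -2.28 up -0.18 v 0.03 tau 0.059 17.6667
```

View pics/s_ov3.png

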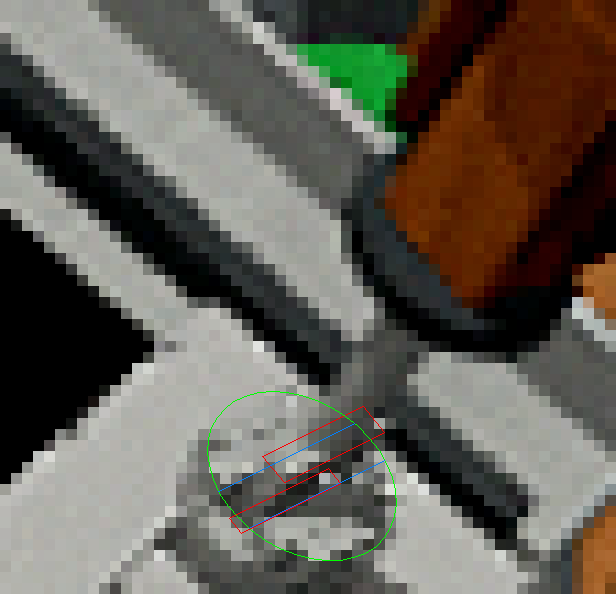

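View pics/s_ov3_raw.png

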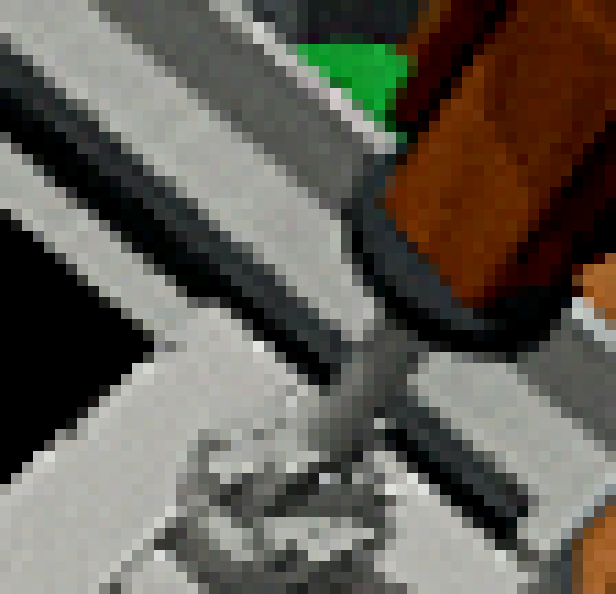

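The blade went 9 mm below the head's top with no resistance, so it is in the slot. I feel for the floor.

```bash
python3 - <<'E'
from ov import *
for c in(.032,.031,.030,.029):
    p=chute(0,0,c,.225,1);r.servo_line(p[0],speed=.03);r.wait(.15);a=r.sense();f=a["contact_force"]
    print(c,"n %.2f up %.2f v %.2f"%(f@n,f@up,f@v),"tau",(a["torque"]@n).round(3),a["clock"])
    if f@n>2: print("floor");break
r.wait(.3)
a=r.sense();print(a["contact_force"]@n,a["tcp_pos"]-p[0])
E
```

```text
0.032 n -1.24 up -1.05 v -0.01 tau 0.018 18.1167
0.031 n 4.40 up -2.86 v 0.46 tau 0.035 18.5167
floor
6.0324717689786995 [-1.44801650e-04  5.98440415e-05  5.60836018e-04]
```

Floor contact is at about 31.5 mm, as stated (32 mm). The driver is seated and held for more than 0.5 s. Now I turn it in small steps, following the sink.

```bash
python3 - <<'E'
from ov import *
for al in np.arange(.35,1.01,.13):
    c=.0315-.0022*max(0,al-.3)
    p=chute(0,0,c,al,1);r.reach(*p);a=r.sense();f=a["contact_force"]
    print(al.round(2),"n %.2f up %.2f v %.2f"%(f@n,f@up,f@v),"tau",(a["torque"]@n).round(3),a["clock"])
    if np.linalg.norm(f)>25: print("stop");break
ov("s_ov4",c,al,sink=.0022*.65)
E
```

```text
0.35 n 5.29 up -3.05 v 1.15 tau -0.06 19.0667
0.48 n 4.76 up -2.10 v 0.35 tau 0.005 19.3167
0.61 n 4.84 up -2.43 v 0.83 tau 0.037 19.5667
0.74 n 5.73 up -2.54 v 1.04 tau 0.007 19.8167
0.87 n 6.06 up -0.72 v 0.84 tau -0.019 20.0667
1.0 n 6.16 up -1.47 v 0.20 tau -0.014 20.3167
```

View pics/s_ov4.png

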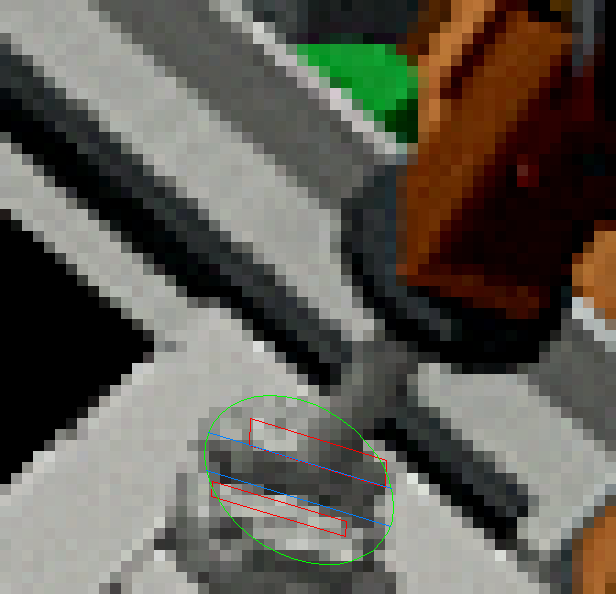

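View pics/s_ov4_raw.png

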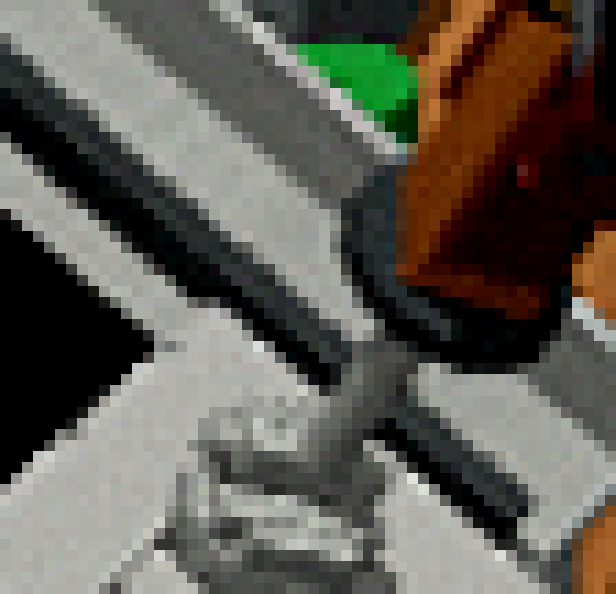

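The slot's dark band has turned with the blade and now lies from (210,455) to (385,490). Continuing to the quarter turn.

```bash
python3 - <<'E'
from ov import *
for al in (1.13,1.26,1.39,1.5,1.58,1.66):
    c=.0315-.0022*max(0,al-.3)
    p=chute(0,0,c,al,1);r.reach(*p);a=r.sense();f=a["contact_force"]
    print(al,"n %.2f up %.2f v %.2f"%(f@n,f@up,f@v),"tau",(a["torque"]@n).round(3),a["clock"])
    if np.linalg.norm(f)>25: print("stop");break
r.wait(.3)
ov("s_ov5",c,al,sink=.0022*1.3,sal=1.57)
E
```

```text
1.13 n 6.28 up -0.27 v 0.56 tau -0.058 20.6167
1.26 n 6.87 up -0.25 v 0.02 tau -0.004 20.8667
1.39 n 6.38 up -0.18 v -0.47 tau -0.035 21.1167
1.5 n 5.95 up -0.83 v -0.42 tau -0.035 21.3667
1.58 n 6.30 up -0.49 v -0.70 tau -0.015 21.6167
1.66 n 5.89 up -0.05 v -2.01 tau -0.025 21.8667
```

View pics/s_ov5.png

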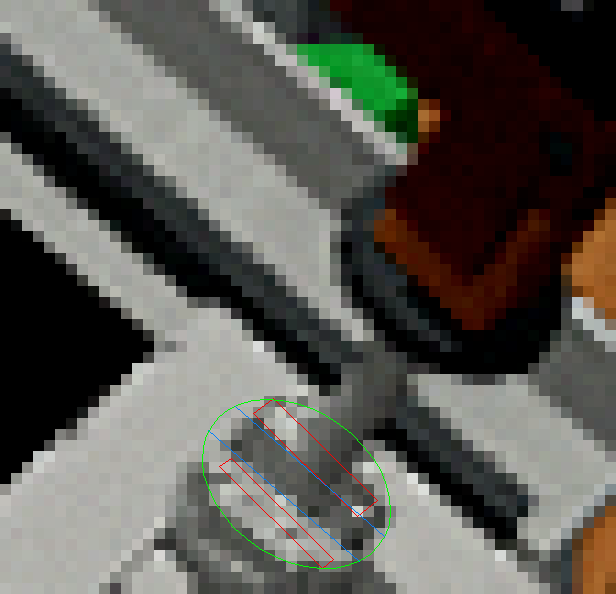

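View pics/s_ov5_raw.png

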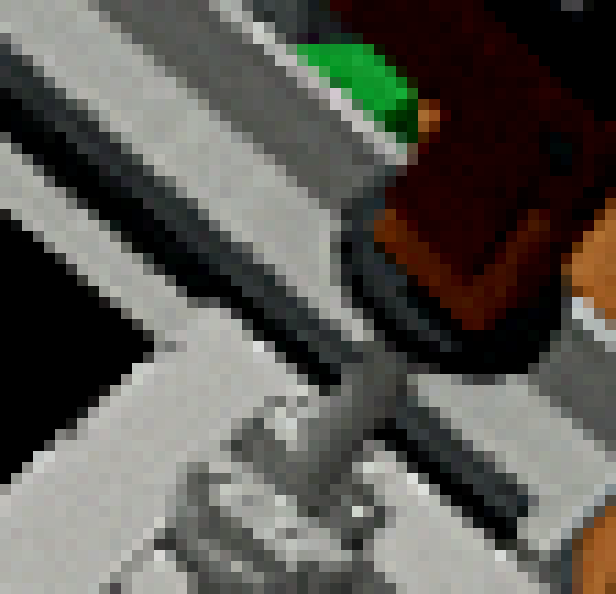

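The slot now lies within the model lines for 1.57 rad (up and down the slope). I withdraw along the axis and check the bare slot.

```bash
python3 - <<'E'
from ov import *
p=chute(0,0,.0285,1.62,1);r.reach(*p)
p=chute(0,0,.13,1.62,1);r.servo_line(p[0],speed=.15);print(r.sense()["contact_force"],r.sense()["clock"])
p=chute(-.12,0,.22,1.2,1);r.reach(*p);a=r.sense();print(a["clock"],a["joints"].round(1))
ov("s_ov6",.1,0,sink=.0022*1.3,sal=1.57)
s=r.snapshot("top");crop(s,300,140,430,300,3.6,"t_6")
s=r.snapshot("side");crop(s,230,90,400,280,3.1,"s_6")
E
```

```text
[ 0.03181862 -0.76482587 -2.22167378] 23.2917Traceback (most recent call last):
  File "<stdin>", line 4, in <module>
station.IKError: the arm cannot take that pose within its joint ranges
```

That offset pose was out of reach and nothing moved. From here I can look directly and then carry on to the stand.

```bash
python3 - <<'E'
from ov import *
ov("s_ov6",.13,1.62,sink=.0022*1.3,sal=1.57)
r.reach(*stand(.23,1));r.wait(.3);a=r.sense();print(a["clock"],a["tcp_pos"]-stand(.23,1)[0],a["contact_force"])
S=r.snapshot("top");crop(S,300,70,530,300,2.6,"t_7")
ov("s_ov7",.13,1.62,sink=.0022*1.3,sal=1.57)
s=r.snapshot("side");crop(s,320,20,450,250,2.6,"s_7")
E
```

```text
25.7417 [-2.88269254e-07  2.72142806e-04  1.74982017e-04] [-0.09571824  0.11385092 -1.20170377]
```

View pics/s_ov7.png

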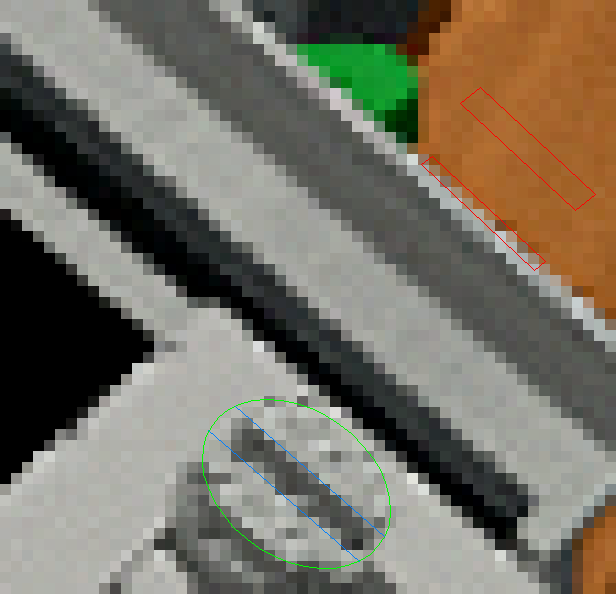

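View pics/t_7.png

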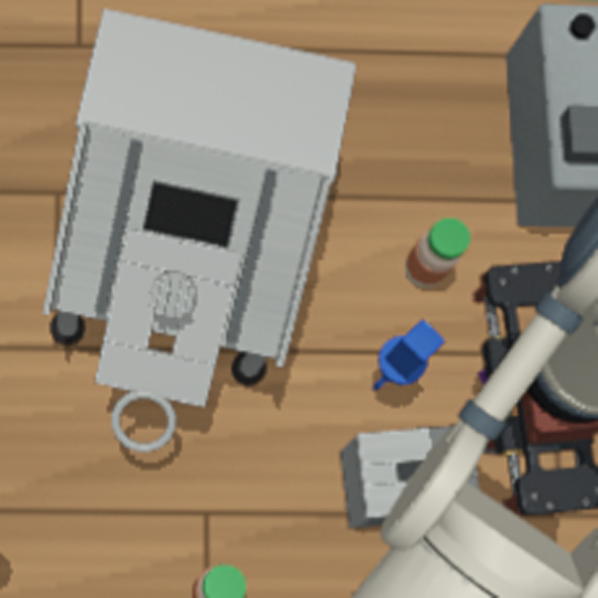

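View pics/s_7.png

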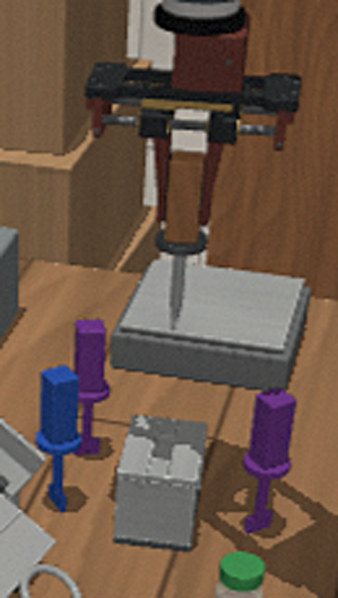

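The slot runs parallel to the 1.57 rad lines (from (245,435) to (365,540)), the gate is fully open, and the driver hangs straight in the grip exactly as at lift-off. Lowering it into its stand.

```bash
python3 - <<'E'
from plan import *
for h in(.11,.05,.02,.012,.0105):
    r.servo_line(stand(h,1)[0],speed=.15 if h>.1 else .06);a=r.sense();f=a["contact_force"];print(h,f.round(2),a["clock"])
    if np.linalg.norm(f[:2])>6 or f[2]>6: print("stop");break
s=r.snapshot("side");crop(s,320,90,450,280,3,"s_8")
E
```

```text
0.11 [-0.11 -0.31 -1.43] 26.8417
0.05 [ 0.05  0.85 -1.89] 27.9917
0.02 [-0.47 -0.13 -0.99] 28.6417
0.012 [-0.39  0.22 -1.78] 28.925
0.0105 [ 0.27  0.67 -1.36] 29.175
```

View pics/s_8.png

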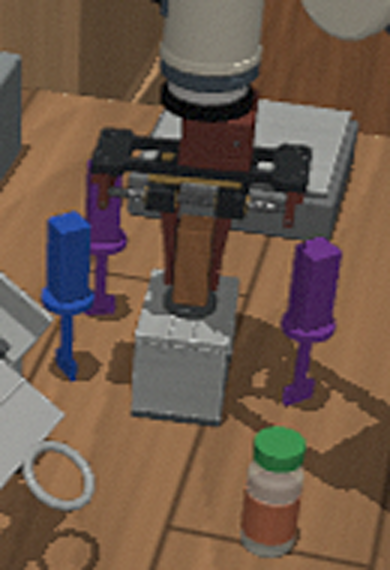

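The collar is at the deck (190,305). Releasing and retreating straight up.

```bash
python3 - <<'E'
from plan import *
r.servo_line(stand(.0095,1)[0],speed=.03);print(r.sense()["contact_force"].round(2))
r.let_go();r.wait(.3);r.servo_line(stand(.13,1)[0],speed=.15);r.servo_line(stand(.25,1)[0],speed=.2)
q=r.sense()["joints"].copy();q[0]-=45;r.move_joints(q);r.wait(.5)
a=r.sense();print(a["clock"],a["contact_force"].round(2),a["opening"])
T=r.snapshot("top");crop(T,430,225,495,280,9,"t_9")
s=r.snapshot("side");crop(s,320,90,450,280,3,"s_9")
cv2.imwrite("pics/t_full.png",T["frame"][:,:,::-1])
rgb=T["frame"].astype(int)
m=((rgb[:,:,0]-rgb[:,:,2]>70)&(rgb[:,:,0]>165)).astype(np.uint8); m[:, :450]=0;m[:,485:]=0;m[:234]=0;m[262:]=0
c=max(cv2.findContours(m,cv2.RETR_EXTERNAL,cv2.CHAIN_APPROX_NONE)[0],key=cv2.contourArea)
print(cv2.minAreaRect((onz(T,c.reshape(-1,2),.173)[:,:2]*1000).astype(np.float32)))
E
```

```text
[-0.73 -0.63  0.53]
34.5667 [ 0.57 -1.02  0.33] 0.08782922389588424
((480.75152587890625, -290.3054504394531), (25.892841339111328, 25.985551834106445), 0.5676437616348267)
```

View pics/t_full.png

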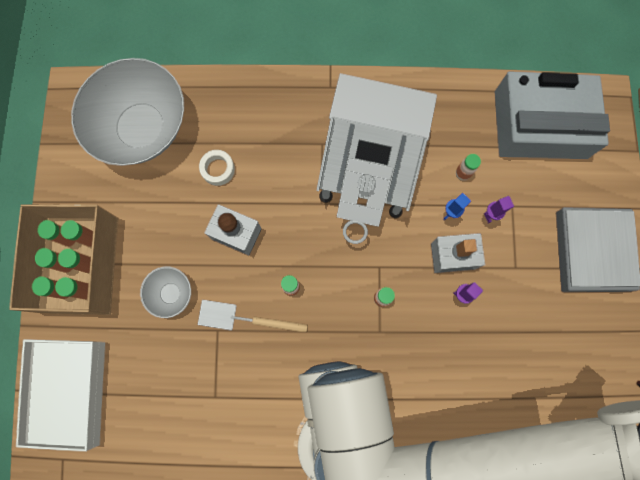

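View pics/s_9.png

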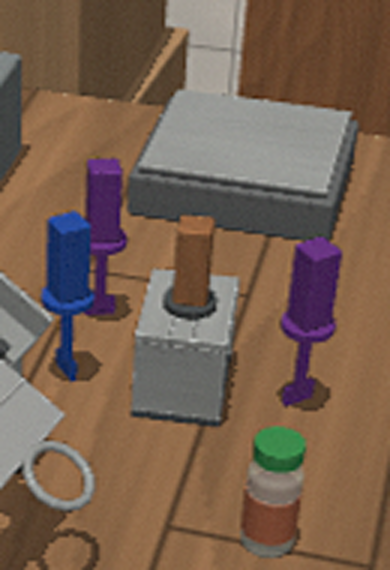

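The driver hangs upright (top-view handle at (469,246), about 2 mm from before and under 2 mm from the stand's centre). The gate is open, every bystander is in place, and the arm is clear. Handing in.

```bash
python3 -c "
from station import r
r.hand_in()"
```

```text
the job is handed in; nothing more can be done
```

The job is done and handed in at about 35 s of the 58 s allowed; no verdict is reported.

- **Gate:** I put the driver's blade through the eye and dragged the gate to its stop. The plate moved about 38.5 mm from an estimated start of 11 mm, and the force then rose to about 10 N.
- **Screw:** The blade went into the slot without catching. It reached the floor at about 31.5 mm, against the stated 32 mm, and was held there before turning. I turned it in small steps to a quarter turn; afterwards the bare slot lay parallel to the projected up-and-down line, about 1.57 rad.
- **Driver:** It hangs in its own stand, released and upright in the side view, with the handle centre within about 2 mm of the stand's centre.
- **Other things:** In the last top view the jars, roll, bowl, scraper, nut driver and look-alikes show no visible shift, by eye rather than measured.

**Checks that disagreed:**
- My first two-view estimate of the screw head came out 4 mm low. I used the top-view ray at the known height instead, and the insertion bore that out.
- The torque reading about the screw's axis was mostly noise, so it did not confirm the 0.12 N m resistance. The turn was confirmed from the images only.
- One retreat pose was out of reach and refused, so nothing moved, and I went straight to the stand instead.

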